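# Wedge the collecting box shut and tip in the empties

### The arm

A 7-joint arm with a two-finger parallel gripper is mounted at the origin on a cart in front of the work surface, level with it; the furniture and walls round the work are solid. World frame = base frame: x ahead of the robot, y to its left, z up, the work surface at z = 0. Lengths are in mm, angles in rad, forces in N, time in s.
With the tool pointing down it reaches from about 400 to 900 mm from the base axis. Payload 5.6 kg.
Tool frame: the origin (TCP) lies midway between the tips of the shut fingers; the grasp point (between the pads) lies 19 mm behind it; z points along the fingers, y is the line along which they close (so a half turn about z gives the same grasp; the last joint's range is limited). The gripper opens to 92 mm and grips with 3 to 60 N. Pads are 20 mm wide; open, the fingers measure 128 mm over their backs; the gripper's body (75 mm by 189 mm) begins 69 mm behind the grasp point.
Start: joints at [1.106, 0.468, -0.012, 1.603, 0.006, 1.071, -0.056], TCP at [266.073, -593.055, 214.592] pointing down, gripper open.
Joint ranges: [-2.53, 2.53], [-0.31, 2.02], [-1.57, 1.55], [0.28, 2.44], [-1.29, 4.43], [0.15, 1.84], [-2.92, 2.92]. Speed limits (rad/s): [2.57, 2.57, 3.14, 3.14, 3.14, 3.14, 3.14].

### API

Orientations are given as a rotation vector (axis times angle).
In Python, from cell import robot, grip, kin, viewer gives the robot as it stands. Calls block until the motion is done:
- robot.movep(position, orientation): joint-space move of the TCP to a pose.
- robot.servo_line(position, feed=150, rotation=None): straight line of the TCP; rotation=None keeps the orientation; feed is the mean speed in mm/s.
- robot.goto_joints(angles): joint-space move.
- grip(opening, newtons=None): opening from 0.0 (shut) to 1.0 (fully open); newtons is the grip in N (None keeps the last); returns when the fingers have stopped.
- robot.hold(seconds).
- kin.ik(position, orientation): joint angles nearest the present ones, or None.
- robot.observe(): the state.
- viewer.read_camera(name): name is "scene" or "side" or "wrist"; returns the picture (400x640x3 uint8, red, green, blue); there is no depth.
- viewer.camera_info(name): a dict with "camera_matrix" (3x3 intrinsics, pixels), "R" (3x3) and "t" (3): a world point X has camera coordinates R X + t. Camera axes: x right, y down, z forward; pixel columns grow to the right and rows downward; lengths in mm; the calibration is good to about 2 mm. A picture is of the moment at which its call begins: read the wrist's pose just before it. camera_info takes no time and is no camera call; for the wrist camera it gives the pose at the moment of the call.
A pose or a line that the arm cannot do raises robot.IKError and nothing moves.
- robot.job_done(): hands the job in; it is judged then, once.
Trained networks look in the newest picture that a camera, given by its name, has taken for a name from the list of things; names that differ only in an ending like _2 or _b are one class to them, and where a whole thing is asked for, a point or a joint stands for the part that bears it (a point fixed in the world has none). Each returns a list of dicts, best first, with "confidence" (0 to 1); they miss things now and then, are a little off and sometimes report something else, mostly with a low value. They report only what shows in the picture. A call takes as long as a camera call.
- viewer.silhouettes(name, camera): "mask" (400x640 bool, what is visible of it).
- viewer.pinpoint(name, camera): "at" ([x, y, z] in mm, in the coordinates of the camera as it stood for that picture, good to about 4 mm: a listed point, or the origin of a listed thing).
The state is a dict: "t": time; "joints": joint angles; "joint_velocities": joint speeds; "joint_torque": joint torques, N m; "tcp_pos": TCP position; "tcp_rot": TCP orientation; "contact_force": force on the tool from outside, world axes, zero at the start; "wrist_torque": the same for the moment, N m; "grip_width": opening from 0.0 (shut) to 1.0 (fully open); "grip_force": force on a finger pad.
Only numpy, scipy, OpenCV 4.12 (cv2) and the standard library are available. Lean on these libraries where they do the work, as an engineer would, in place of code of your own. Each camera call takes 0.05 s, during which the arm holds its last target. There are 200 camera calls.

### The job

The front gate of the collecting box has lost its catch and stands ajar: slide the rubber wedge, thin end first, under the middle of the gate and tap it in firmly until the gate is jammed fully shut and stays so by itself. Then lift the tray of empties by its bar, tip them off its open end into the box, and set the tray back flat on the worktop where it stood, give or take a hand's width. Put the empty bottles lying loose on the worktop into the box too, leave the wedge jammed, and do not disturb the gel jar, the phone or the glasses.

Things in the scene. Friction and masses are not known exactly. Their poses are not given: they have to be found in the camera images.
- bin: Grey open-topped collecting box on four corner feet, fixed, 180 (x) x 260 (y) x 115 mm high, walls 5 mm, inner floor 23 mm above the worktop. Origin: centre of its footprint on the worktop; own x runs from the gate side (-x, towards the robot) to the back. Its -x side is closed only by the gate. Under the floor there are 18 mm clear, so the wedge's thin end can pass.
- gate (a joint): Opening angle of the box's aluminium front gate, rad: 0 fully shut (its stop), grows as its left (+y) end swings out towards the robot, at most 0.5. A light spring pushes it out to about 0.22 (1.8 N at its middle when shut). Hinge upright at box x = -93 mm, y = -123 mm; the gate is 246 mm wide; its lower edge, rounded, 8 mm thick, stays 14 mm above the worktop and cannot lift.
- gate_edge (a point): Middle of the gate's lower edge, 123 mm from the hinge; when shut it is at box x = -93 mm, y = 0, 14 mm above the worktop.
- wedge: Loose black rubber wedge, 136 x 36 mm, 150 g: a heel block 36 x 36 x 46 mm high, gripped across its width, then a slope falling from 24 mm height at the block to 4 mm at the thin end over 100 mm (14 mm high, as the shut gate's edge, 68 mm from the block's centre). Origin: centre of the heel block's underside; x points to the thin end, z up. It starts lying on the worktop.
- wedge_tip (a point): Thin end of the wedge, on its underside, 118 mm along the wedge's x from its origin.
- tray: Steel tray 150 (x) x 200 (y) mm, 40 mm walls on three sides, floor 4 mm, open at its -y end, 250 g. A wooden grip bar 14 mm thick (y), 22 mm high runs along x over the middle, its centre 73 mm above the underside; lying bottles slide through below it. Origin: centre of the underside. Bottles start to slide at a slope of 26 to 36 degrees.
- tray_lip (a point): Middle of the tray's open edge, 100 mm along the tray's -y from its origin, at floor height (4 mm).
- bottle_1: Empty cologne bottle with a black cap, lying on its broad face: flat body 33 x 44 mm in section and 71 mm long, neck and cap 20 mm thick to 85 mm, about 60 g. Origin: centre of its base; own z runs from base to cap, own y along the 44 mm width, own x along the 33 mm thickness. It starts on the tray; may be absent.
- bottle_2: Empty cologne bottle with a black cap, lying on its broad face: flat body 33 x 44 mm in section and 71 mm long, neck and cap 20 mm thick to 85 mm, about 60 g. Origin: centre of its base; own z runs from base to cap, own y along the 44 mm width, own x along the 33 mm thickness. It starts on the tray; may be absent.
- bottle_3: Empty cologne bottle with a white cap, lying on its broad face: flat body 33 x 44 mm in section and 88 mm long, neck and cap 20 mm thick to 104 mm, about 60 g. Origin: centre of its base; own z runs from base to cap, own y along the 44 mm width, own x along the 33 mm thickness. It starts on the tray; may be absent.
- bottle_4: Empty cologne bottle with a black cap, lying on its broad face: flat body 33 x 44 mm in section and 71 mm long, neck and cap 20 mm thick to 85 mm, about 60 g. Origin: centre of its base; own z runs from base to cap, own y along the 44 mm width, own x along the 33 mm thickness. It starts on the worktop in front of the tray; may be absent.
- bottle_5: Empty cologne bottle with a white cap, lying on its broad face: flat body 33 x 44 mm in section and 88 mm long, neck and cap 20 mm thick to 104 mm, about 60 g. Origin: centre of its base; own z runs from base to cap, own y along the 44 mm width, own x along the 33 mm thickness. It starts on the worktop in front of the tray; may be absent.
- bottle_6: Empty cologne bottle with a black cap, lying on its broad face: flat body 33 x 44 mm in section and 71 mm long, neck and cap 20 mm thick to 85 mm, about 60 g. Origin: centre of its base; own z runs from base to cap, own y along the 44 mm width, own x along the 33 mm thickness. It starts on the worktop in front of the tray; may be absent.
- gel_jar: Red gel jar with a white lid, 88 mm wide, 87 mm high, bystander at the right. Origin: centre of its underside.
- phone: Phone lying flat, 71 x 150 x 9 mm, bystander at the right. Origin: centre of its underside.
- glasses: Folded spectacles, 28 x 122 x 36 mm, bystander behind the tray and the box. Origin: centre of the underside.

How it is judged (in metres and radians):
On the way, in this order (a step that is already met when the one before it is completed fails the run):
1. the gate is shut, jammed by the wedge under it, with the fingers off the wedge and the box (value of joint gate below 0.05 rad and contact force between wedge and bin above 3 N and x of wedge_tip in the frame of bin above -0.075 m and angle between wedge's own z axis and vertical below 0.15 rad and contact force between the fingers and wedge below 0.1 N and contact force between the fingers and bin below 0.1 N), for 0.5 s.
2. the tray is tipped with its open end over the box (angle between tray's own z axis and vertical above 0.45 rad and x of tray_lip in the frame of bin between -0.09 and 0.09 m and y of tray_lip in the frame of bin between -0.15 and 0.15 m), for 0.2 s.
At the end, for the whole second after the job is handed in: Flap shut within 0.05 rad, pressed by the flat-lying wedge (over 3 N), its thin end 18 mm or more behind the shut gate; every bottle present at rest in the box, its base under 140 mm high; the tray flat and still on the worktop within 120 mm of its start (value of joint gate below 0.05 rad and contact force between wedge and bin above 3 N and x of wedge_tip in the frame of bin above -0.075 m and angle between wedge's own z axis and vertical below 0.15 rad and x of bottle_1 in the frame of bin between -0.09 and 0.09 m and y of bottle_1 in the frame of bin between -0.13 and 0.13 m and z of bottle_1 in the frame of bin between 0.02 and 0.14 m and linear speed of each of bottle_1, bottle_2, bottle_3, bottle_4, bottle_5, bottle_6 below 0.05 m/s and x of bottle_2 in the frame of bin between -0.09 and 0.09 m and y of bottle_2 in the frame of bin between -0.13 and 0.13 m and z of bottle_2 in the frame of bin between 0.02 and 0.14 m and x of bottle_3 in the frame of bin between -0.09 and 0.09 m and y of bottle_3 in the frame of bin between -0.13 and 0.13 m and z of bottle_3 in the frame of bin between 0.02 and 0.14 m and x of bottle_4 in the frame of bin between -0.09 and 0.09 m and y of bottle_4 in the frame of bin between -0.13 and 0.13 m and z of bottle_4 in the frame of bin between 0.02 and 0.14 m and x of bottle_5 in the frame of bin between -0.09 and 0.09 m and y of bottle_5 in the frame of bin between -0.13 and 0.13 m and z of bottle_5 in the frame of bin between 0.02 and 0.14 m and x of bottle_6 in the frame of bin between -0.09 and 0.09 m and y of bottle_6 in the frame of bin between -0.13 and 0.13 m and z of bottle_6 in the frame of bin between 0.02 and 0.14 m and height (world z) of tray between -0.008 and 0.008 m and angle between tray's own z axis and vertical below 0.06 rad and distance of tray from where it was at the start of the episode below 0.12 m and linear speed of tray below 0.02 m/s); the robot touches nothing.
It fails at once if the gel jar, the phone or the glasses are moved by more than 30 mm (distance of any of gel_jar, phone, glasses from where it was at the start of the episode above 0.03 m).
Of bottle_1, bottle_2, bottle_3 only 2 to 3 are there at a start; the rules pass over those that are not, and their reading is None.
Of bottle_4, bottle_5, bottle_6 only 2 to 3 are there at a start; the rules pass over those that are not, and their reading is None.
At some moment in a run one of bottle_4, bottle_5, bottle_6 may be knocked a few centimetres aside while the robot is not near it.
It also fails if it takes over 210 s, if anything falls off the work surface, if the arm or the gripper's body presses on something with over 40 N, if the wrist force passes 120 N, or if a joint passes its speed limit or range.

## Working session

There is one attempt and no reset: what is moved stays moved. The work goes in short steps, each a Python script; the robot and the scene stay as the last script left them, time stands still between calls to the robot, and variables do not carry over. Pictures are saved under pics/ and viewed, at most 14 in all, crops included, and the job is handed in when it is done.

```bash
ls; mkdir -p pics
cat > h.py <<'E'
import numpy as np, cv2
from cell import robot, grip, kin, viewer
from scipy.spatial.transform import Rotation as R
def snap(cam,fn=None):
    im=viewer.read_camera(cam)
    if fn: cv2.imwrite('pics/'+fn,cv2.cvtColor(im,cv2.COLOR_RGB2BGR))
    return im
def toW(p,info): return np.array(info['R']).T@(np.array(p)-np.array(info['t']))
def find(name,cam,n=3):
    i=viewer.camera_info(cam)
    return [(round(d['confidence'],2),np.round(toW(d['at'],i)).tolist()) for d in viewer.pinpoint(name,cam)[:n]]
def pix(u,v,z,info):
    K=np.array(info['camera_matrix']);Rm=np.array(info['R']);t=np.array(info['t'])
    d=Rm.T@np.linalg.inv(K)@[u,v,1];c=-Rm.T@t
    return c+d*(z-c[2])/d[2]
def down(yaw): # tool z down, tool y (closing line) at angle yaw from world y
    return (R.from_euler('z',yaw)*R.from_rotvec([np.pi,0,0])).as_rotvec()
E
python3 - <<'E'
from h import *
s=robot.observe();print(s['t'],s['tcp_pos'],s['tcp_rot'])
for c in ['scene','side']:
    im=snap(c,c+'0.png'); i=viewer.camera_info(c);print(c,np.round(-np.array(i['R']).T@i['t']))
    for n in ['bin','gate_edge','wedge','wedge_tip','tray','tray_lip','bottle_1','bottle_3','gel_jar','phone','glasses']:
        print(n,find(n,c,6 if 'bottle' in n else 2))
E
```

```text
pics
0.0 [ 265.82464842 -592.5299812   213.66331508] [-3.07038860e+00 -6.57224201e-01  7.32541091e-04]
scene [ -87.   53. 1277.]
bin [(0.68, [621.0, -155.0, 0.0])]
gate_edge []
wedge [(0.68, [422.0, 169.0, 20.0]), (0.63, [439.0, -321.0, -3.0])]
wedge_tip [(0.61, [439.0, -210.0, -0.0]), (0.2, [644.0, 87.0, 8.0])]
tray [(0.88, [626.0, 185.0, -3.0])]
tray_lip [(0.73, [645.0, 90.0, 8.0]), (0.18, [406.0, -434.0, 2.0])]
bottle_1 [(0.78, [425.0, 294.0, 18.0]), (0.69, [579.0, 126.0, 18.0]), (0.6, [419.0, 171.0, 20.0]), (0.59, [585.0, 175.0, 20.0]), (0.59, [659.0, 190.0, 19.0])]
bottle_3 [(0.78, [425.0, 294.0, 18.0]), (0.69, [579.0, 126.0, 18.0]), (0.6, [419.0, 171.0, 20.0]), (0.59, [585.0, 175.0, 20.0]), (0.59, [659.0, 190.0, 19.0])]
gel_jar [(0.91, [407.0, -434.0, -3.0])]
phone []
glasses [(0.73, [791.0, 90.0, -3.0]), (0.48, [625.0, 185.0, -2.0])]
side [  -63. -1308.   817.]
bin [(0.77, [623.0, -158.0, -0.0])]
gate_edge []
wedge [(0.65, [426.0, 27.0, 18.0]), (0.52, [437.0, -324.0, 0.0])]
wedge_tip [(0.73, [649.0, 85.0, 5.0]), (0.65, [439.0, -205.0, 2.0])]
tray []
tray_lip [(0.51, [649.0, 88.0, 4.0])]
bottle_1 [(0.54, [429.0, 294.0, 19.0]), (0.51, [427.0, 25.0, 21.0]), (0.46, [424.0, 171.0, 13.0])]
bottle_3 [(0.54, [429.0, 294.0, 19.0]), (0.51, [427.0, 25.0, 21.0]), (0.46, [424.0, 171.0, 13.0])]
gel_jar [(0.7, [406.0, -433.0, -4.0])]
phone []
glasses []
```

View pics/scene0.png

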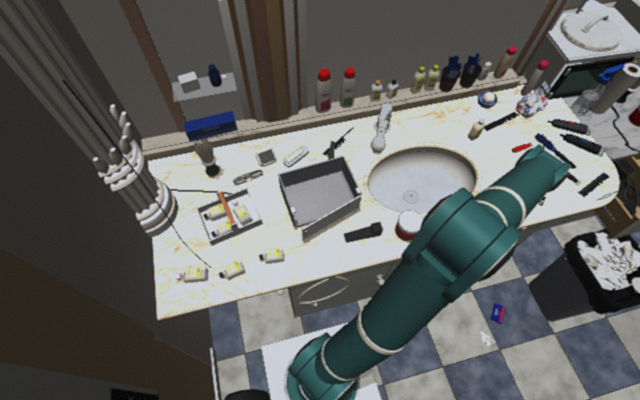

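View pics/side0.png

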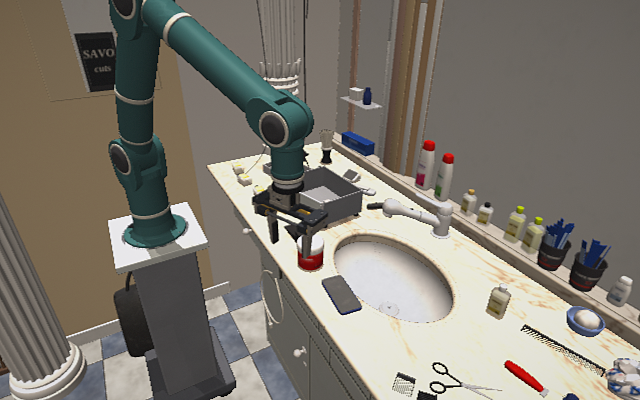

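The scene picture shows the wedge in front of the box at about (364,232) with its thin end to the left, the gate ajar, three bottles on the tray and three loose in front at (195,274), (232,270) and (272,256). The side picture shows the phone at (341,295) and the gel jar at (311,255), to the right of the wedge. Next I'll take close wrist views.

Run:
```python
from h import *
def look(p,yaw,fn,names):
    robot.movep(p,down(yaw)); im=snap('wrist',fn); i=viewer.camera_info('wrist');print(fn,np.round(-np.array(i['R']).T@i['t']),np.round(np.array(i['R'])[2],2))
    for n in names: print(n,find(n,'wrist',6 if 'bottle' in n else 2))
look([440,-220,420],0,'w1.png',['bin','wedge','wedge_tip','gate_edge','gel_jar','phone'])
look([520,150,450],0,'w2.png',['tray','tray_lip','bottle_1','bin'])
```

```text
w1.png [ 514. -221.  589.] [-0.26  0.   -0.96]
bin [(0.91, [620.0, -155.0, 1.0]), (0.72, [440.0, -208.0, -2.0])]
wedge []
wedge_tip [(0.61, [438.0, -207.0, -3.0])]
gate_edge [(0.58, [506.0, -174.0, 16.0])]
gel_jar [(0.72, [412.0, -432.0, 2.0])]
phone [(0.9, [419.0, -608.0, 2.0]), (0.2, [431.0, 292.0, 17.0])]
w2.png [595. 148. 619.] [-0.26 -0.   -0.96]
tray [(0.73, [626.0, 184.0, 2.0])]
tray_lip [(0.85, [652.0, 84.0, 2.0]), (0.58, [438.0, -328.0, -1.0])]
bottle_1 [(0.85, [587.0, 173.0, 17.0]), (0.82, [585.0, 127.0, 18.0]), (0.81, [426.0, 23.0, 14.0]), (0.69, [660.0, 196.0, 22.0]), (0.59, [424.0, 167.0, 14.0]), (0.42, [439.0, -207.0, -2.0])]
bin [(0.97, [618.0, -155.0, -0.0])]
```

View pics/w1.png

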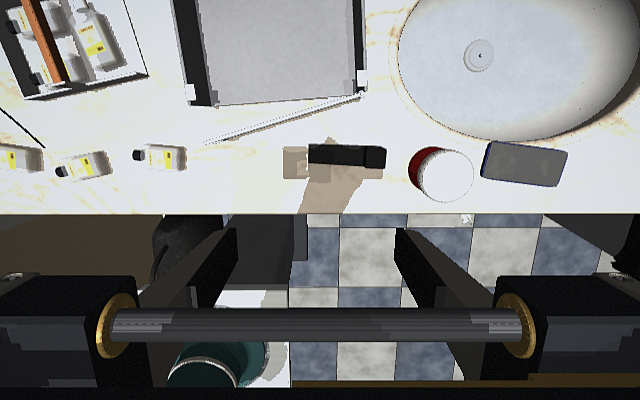

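View pics/w2.png

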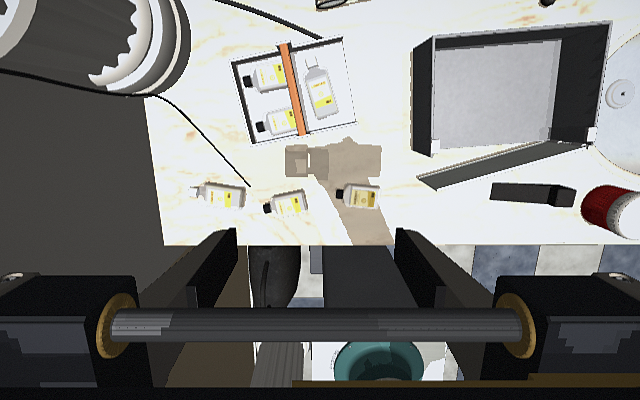

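The wrist views show the wedge heel at w1 (375,157) with its tip at (310,152), and the gate hinged at the right end (363,95) and swung out at the left (205,140). On the tray, w2 shows the open edge at its right from (342,38) to (356,123). Next I'll work out the yaws.

Run:
```python
from h import *
i=viewer.camera_info('wrist')  # still at w2 pose
P=lambda u,v,z:pix(u,v,z,i)[:2]
for a,b,z,n in [((435,153),(548,143),23,'bin front floor'),((443,50),(560,42),23,'bin back floor'),((412,50),(612,22),115,'bin back rim'),((342,38),(356,123),4,'tray lip'),((285,43),(305,134),84,'bar'),((242,101),(348,80),4,'tray axis'),((492,183),(572,187),0,'wedge bottom?')]:
    p,q=P(*a,z),P(*b,z);d=q-p;print(n,p.round(),q.round(),'deg',np.degrees(np.arctan2(d[1],d[0])).round(1))
for z,p in [(0,[438,-326,8]),(90,[438,-326,30])]: 
  for yaw in (90,-90,0): print(yaw,np.round(x,2) if (x:=kin.ik(p,down(np.radians(yaw)))) is not None else None)
im=cv2.imread('pics/w2.png')
for n in ['bin','tray']:
    m=viewer.silhouettes(n,'wrist')
    if m:
        q=m[0]['mask'].astype(np.uint8); print(n,m[0]['confidence'],cv2.minAreaRect(cv2.findNonZero(q)))
```

```text
bin front floor [519. -77.] [ 537. -287.] deg -85.0
bin back floor [698. -74.] [ 710. -275.] deg -86.5
bin back rim [682.   6.] [ 718. -279.] deg -82.7
tray lip [721. 101.] [574.  71.] deg -168.6
bar [698. 196.] [559. 166.] deg -168.0
tray axis [614. 286.] [651.  89.] deg -79.5
wedge bottom? [ 455. -207.] [ 447. -370.] deg -93.0
90 [ 0.81  0.62 -0.29  1.97  0.3   0.6   0.32]
-90 [ 0.69  0.6  -0.14  1.97  0.15  0.57 -2.69]
0 [ 0.76  0.61 -0.23  1.97  0.24  0.59 -1.2 ]
90 [ 0.81  0.58 -0.29  1.96  0.27  0.64  0.35]
-90 [ 0.69  0.56 -0.14  1.97  0.13  0.62 -2.68]
0 [ 0.77  0.57 -0.24  1.96  0.22  0.63 -1.18]
bin 0.58 ((514.135498046875, 105.35942840576172), (156.70480346679688, 208.91629028320312), 85.29214477539062)
tray 0.86 ((295.3728942871094, 88.25054168701172), (98.70695495605469, 117.1374282836914), 75.71890258789062)
```

Run:
```python
from h import *
robot.movep([540,-155,430],down(0)); im=snap('wrist','w3.png')
cv2.imwrite('pics/w3c.png',cv2.resize(cv2.cvtColor(im[0:240,120:520],cv2.COLOR_RGB2BGR),None,fx=2,fy=2))
print(find('bin','wrist'),find('gate_edge','wrist'),find('gate','wrist') if 0 else '')
```

```text
[(0.83, [619.0, -155.0, -0.0])] [(0.86, [506.0, -172.0, 15.0]), (0.41, [649.0, 87.0, 2.0]), (0.18, [660.0, 197.0, 20.0])]
```

View pics/w3c.png

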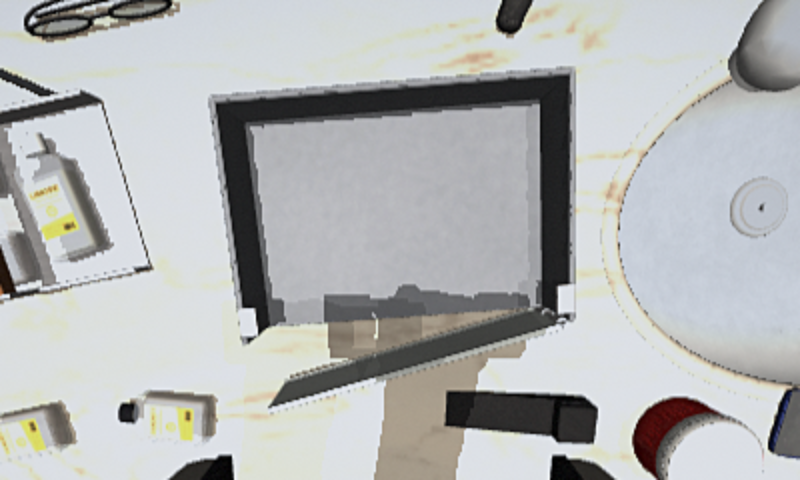

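The close-up shows the box rim corners at crop (210,97) and (575,68), with the front-right corner near (574,320). The gate runs from (570,318) out to (270,405).

Run:
```python
from h import *
i=viewer.camera_info('wrist')
P=lambda u,v,z:pix(120+u/2,v/2,z,i)[:2]
for a,b,z,n in [((210,97),(575,68),115,'back rim'),((575,68),(574,320),115,'right rim'),((210,97),(245,342),115,'left'),((270,323),(535,305),23,'floor front'),((245,124),(540,100),23,'floor back'),((270,406),(570,320),110,'gate top'),((446,392),(595,404),20,'wedge back')]:
    p,q=P(*a,z),P(*b,z);d=q-p;print(n,p.round(),q.round(),np.degrees(np.arctan2(d[1],d[0])).round(1),np.linalg.norm(d).round())
```

```text
back rim [701. -25.] [ 720. -282.] -85.7 257.0
right rim [ 720. -282.] [ 543. -295.] -175.7 177.0
left [701. -25.] [525. -40.] -175.3 176.0
floor front [526. -42.] [ 543. -285.] -86.0 243.0
floor back [696. -29.] [ 715. -278.] -85.5 250.0
gate top [472. -56.] [ 543. -293.] -73.5 248.0
wedge back [ 460. -206.] [ 449. -349.] -94.6 143.0
```

```bash
cat >> h.py <<'E'
BC=np.array([621,-158.]);BY=np.radians(4.4)
def B(x,y): c,s=np.cos(BY),np.sin(BY); return BC+[c*x-s*y,s*x+c*y]
E
python3 - <<'E'
from h import *
i=viewer.camera_info('wrist'); print('edge', [np.round(pix(u,v,0,i)) for u,v in [(319,240)]])
robot.movep([438,-326,120],down(np.pi/2)); 
# edge from w1-type view
for h in (-275,-268,-260,-250,-240,-160): print(h,B(h,0).round(),kin.ik([*B(h,0),13],down(BY)))
grip(1.0,20)
robot.servo_line([438,-326,12],feed=80)
w=grip(0.0,25); s=robot.observe(); print(w,s['grip_width']*92,s['grip_force'],s['contact_force'])
robot.servo_line([438,-326,45],feed=80)
robot.movep([*B(-285,0)+[60,0],60],down(BY))
im=snap('wrist','w4.png');print(find('wedge','wrist'),find('wedge_tip','wrist'),robot.observe()['grip_width']*92, robot.observe()['tcp_pos'],robot.observe()['t'])
E
```

```text
edge [array([ 361., -161.,    0.])]
-275 [ 347. -179.] [ 0.47071748  0.42401428 -0.09116583  2.33355484  0.09933223  0.38730698
 -1.19843366]
-268 [ 354. -179.] [ 0.46224448  0.43000641 -0.09086844  2.3203821   0.09858504  0.39449268
 -1.20544929]
-260 [ 362. -178.] [ 0.45283708  0.43693066 -0.09050785  2.30519586  0.09773511  0.4027587
 -1.21316849]
-250 [ 372. -177.] [ 0.44147218  0.44569784 -0.09002785  2.28601895  0.09667858  0.41317079
 -1.22239118]
-240 [ 382. -176.] [ 0.43052221  0.45458677 -0.08951727  2.26662999  0.0956283   0.42367025
 -1.23116545]
-160 [ 461. -170.] [ 0.35189202  0.52963273 -0.08034834  2.10436299  0.08308822  0.5104766
 -1.28402318]
False 35.76908872518354 24.994550943374634 [-1.07643814 -0.03550046  0.43517652]
[(0.68, [400.0, -181.0, 46.0])] [(0.93, [516.0, -170.0, 43.0])] 35.96086629371827 [ 396.75998153 -180.17624534   59.81403005] 12.525
```

View pics/w4.png

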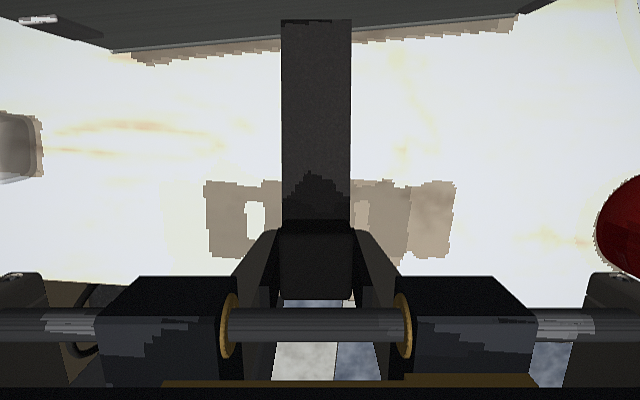

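The wedge is held level, with its tip at (316,20) just reaching the gate. I'll back it off, lower it and slide it in.

Run:
```python
from h import *
robot.servo_line([*B(-266,0),60],feed=80)
robot.servo_line([*B(-266,0),16],feed=60)
robot.servo_line([*B(-266,0),12],feed=20); f0=robot.observe()['contact_force'];print('down',f0.round(1) if hasattr(f0,'round') else f0)
for x in list(range(-255,-165,10))+list(range(-165,-145,2)):
    robot.servo_line([*B(x,0),12],feed=40); s=robot.observe(); f=np.array(s['contact_force'])-f0
    print(x,f.round(1),np.round(s['tcp_pos'],1))
    if -f[0]>30 or s['tcp_pos'][0]<B(x,0)[0]-5: break
```

```text
down [ 0.1 -0.4 -1.8]
-255 [-0.6 -0.7  0.7] [ 367.1 -177.5   12. ]
-245 [-0.1  0.4 -0.1] [ 377.1 -176.7   12. ]
-235 [-0.4  1.1 -0.1] [ 387.  -175.9   11.9]
-225 [ 0.4 -0.   1.8] [ 396.8 -175.2   11.9]
-215 [0.  0.5 0.9] [ 406.8 -174.4   11.9]
-205 [0.  1.  0.1] [ 416.9 -173.6   11.9]
-195 [-0.1  1.2  0.8] [ 426.8 -172.9   11.9]
-185 [-0.3  0.4  0.3] [ 436.9 -172.    11.9]
-175 [-0.9  2.1  0.9] [ 446.4 -171.2   11.9]
-165 [-5.1  0.6  4.3] [ 455.5 -170.7   11.9]
-163 [-7.9  0.9  9.1] [ 456.2 -170.6   11.9]
-161 [-9.6  0.5  9.9] [ 457.9 -170.5   11.9]
-159 [-9.4  1.  11.2] [ 459.3 -170.5   11.8]
-157 [-12.9   1.4  13.5] [ 460.4 -170.4   11.8]
-155 [-15.7  -0.1  17.3] [ 460.6 -170.4   11.7]
```

Run:
```python
from h import *
grip(0.0,50)
for x in range(-153,-130,2):
    robot.servo_line([*B(x,0),12],feed=30); s=robot.observe(); f=np.array(s['contact_force'])
    print(x,f.round(1),np.round(s['tcp_pos'],1))
    if -f[0]>36: break
s=robot.observe()
robot.servo_line(list(s['tcp_pos']),feed=30); print(robot.observe()['contact_force'])
grip(1.0); print(robot.observe()['contact_force'])
p=np.array(s['tcp_pos']); robot.hold(.6)
robot.servo_line([p[0],p[1],130],feed=120)
robot.servo_line([*B(-220,0),260],feed=200)
im=snap('wrist','w5.png');print(find('wedge','wrist'),find('wedge_tip','wrist'),find('gate_edge','wrist'),B(-93,0),robot.observe()['t'])
```

```text
-153 [-21.9  -0.8  21.6] [ 460.7 -170.4   11.7]
-151 [-24.6  -1.5  24.6] [ 461.  -170.3   11.6]
-149 [-28.9  -1.1  28.4] [ 461.2 -170.3   11.5]
-147 [-31.5  -1.3  32. ] [ 461.6 -170.2   11.4]
-145 [-35.1   0.1  35.6] [ 462.  -170.2   11.3]
-143 [-37.9  -2.   36. ] [ 462.4 -170.1   11.1]
[-0.2189099  -0.66519122 -1.69317061]
[-0.08906961  1.06464439 -0.25670175]
[(0.62, [467.0, -172.0, -3.0])] [] [(0.89, [531.0, -165.0, 15.0])] [ 528.27409404 -165.13486962] 25.8417
```

View pics/w5.png

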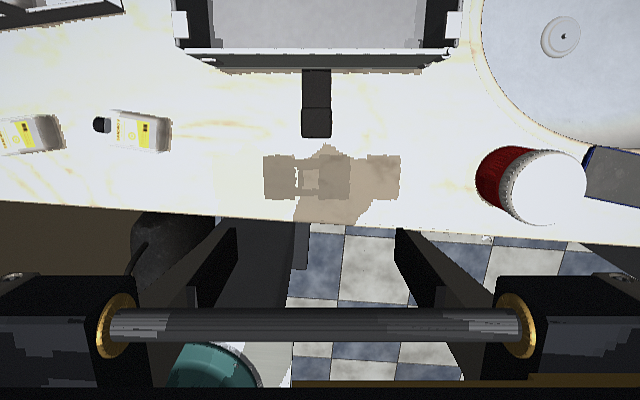

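The gate is shut with the wedge jammed under it: heel at (316,122), and the gate edge found at (531,-165) against about 528 when shut. Next is the tray, checking IK for the tip poses first.

```bash
cat >> h.py <<'E'
def tip(th,L=(0,60,150)):
    "tool pose with the tray at bin yaw, tipped by th deg, lip at L (bin frame)"
    t=np.radians(th); Rx=R.from_euler('x',t)
    g=np.array(L)+Rx.apply([0,100,69-19])
    return [*B(g[0],g[1]),g[2]],(R.from_euler('z',BY)*Rx*R.from_rotvec([np.pi,0,0])).as_rotvec()
E
python3 - <<'E'
from h import *
ty=np.radians(11)
for th in (0,20,40,50,60): 
    p,o=tip(th); q=kin.ik(p,o); print(th,np.round(p),None if q is None else np.round(q,2))
    
robot.movep([600,150,330],down(ty)); snap('wrist'); print(find('tray','wrist'),find('tray_lip','wrist'),robot.observe()['joints'].round(2))
for th in (0,20,40,50,60): 
    p,o=tip(th); q=kin.ik(p,o); print(th,None if q is None else np.round(q,2))
E
```

```text
0 [609.   2. 200.] [ 0.1   0.43 -0.2   1.71  0.1   1.01 -1.63]
20 [610. -22. 231.] [ 0.24  0.45 -0.11  1.64 -0.32  1.15 -1.21]
40 [613. -54. 253.] [ 0.33  0.56  0.02  1.55 -0.64  1.41 -0.91]
50 [614. -72. 259.] [ 0.4   0.64  0.04  1.49 -0.76  1.55 -0.82]
60 [616. -91. 262.] [ 0.46  0.73  0.04  1.43 -0.84  1.69 -0.77]
[(0.68, [629.0, 182.0, -1.0])] [(0.7, [648.0, 86.0, 2.0])] [-0.06  0.35 -0.32  1.53  0.11  1.28 -1.77]
0 [ 0.12  0.43 -0.24  1.71  0.11  1.02 -1.65]
20 [ 0.38  0.47 -0.3   1.63 -0.23  1.14 -1.28]
40 [ 0.58  0.59 -0.34  1.53 -0.47  1.34 -1.04]
50 [ 0.64  0.67 -0.34  1.47 -0.58  1.46 -0.96]
60 [ 0.69  0.76 -0.32  1.42 -0.67  1.58 -0.9 ]
```

```bash
python3 - <<'E'
from h import *
ty=np.radians(11)
robot.movep([628,184,120],down(ty)); grip(1.0,60)
robot.servo_line([628,184,56],feed=80)
grip(0.0,60); s=robot.observe(); print('w',s['grip_width']*92,s['tcp_pos'],s['contact_force'])
robot.servo_line([628,184,110],feed=50); s=robot.observe(); print(s['contact_force'],s['wrist_torque'])
robot.servo_line([628,184,205],feed=100)
p,o=tip(0); robot.servo_line(p,feed=100,rotation=o)
snap('side','s1.png')
for th in (12,24,36,48,56):
    p,o=tip(th); robot.servo_line(p,feed=50,rotation=o); robot.hold(.2)
    s=robot.observe(); print(th,s['contact_force'].round(2),s['t'])
robot.hold(.6); s=robot.observe(); print(s['contact_force'].round(2),s['grip_width']*92)
snap('scene','s2.png'); im=snap('wrist','w6.png')
E
python3 -c "
import cv2,numpy as np
a=cv2.imread('pics/s1.png')[100:300,180:500];b=cv2.imread('pics/s2.png')[100:300,150:470];c=cv2.imread('pics/w6.png')
c=cv2.resize(c,(320,200));cv2.imwrite('pics/m1.png',cv2.resize(np.vstack([np.hstack([a,b]),np.hstack([c,c*0])]),(800,500)))"
```

```text
w 13.764670498321385 [627.93101385 184.19305519  55.97359513] [0.51800884 1.41103003 0.00869819]
[ 0.48914815 -0.51613423 -3.7483479 ] [ 0.00014588 -0.03349695  0.00243073]
12 [ 0.76  0.71 -4.68] 35.8083
24 [ 0.55 -0.45 -4.31] 36.625
36 [ 0.31  0.27 -3.34] 37.4417
48 [-0.13  0.58 -2.56] 38.2583
56 [-0.14 -0.37 -2.26] 38.9167
[-0.05 -0.33 -2.24] 13.721162080985206
```

View pics/m1.png

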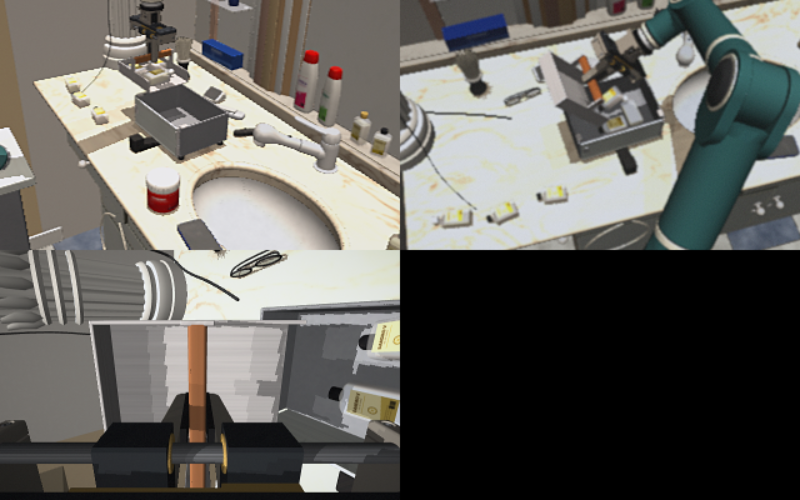

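The tray is empty: the remaining load of about 2.2 N is the tray alone, and the bottles show in the box. Next I'll set the tray back.

Run:
```python
from h import *
ty=np.radians(11)
p,o=tip(56,(0,60,200)); robot.servo_line(p,feed=100)
p,o=tip(0,(0,70,200)); robot.servo_line(p,feed=70,rotation=o)
robot.servo_line([628,184,205],feed=120,rotation=down(ty))
robot.servo_line([628,184,75],feed=100)
robot.servo_line([628,184,55.5],feed=30); print(robot.observe()['contact_force'])
grip(1.0)
robot.servo_line([628,184,150],feed=100)
robot.movep([480,-60,380],down(0)); im=snap('wrist','w7.png')
cv2.imwrite('pics/w7.png',cv2.cvtColor(im,cv2.COLOR_RGB2BGR))
for n in ['tray','tray_lip','bottle_1','wedge','gate_edge']: print(n,find(n,'wrist',8))
print(robot.observe()['t'])
```

```text
[-4.31800972 -2.21631242  6.12947448]
tray [(0.71, [628.0, 183.0, -3.0])]
tray_lip [(0.77, [647.0, 85.0, 4.0])]
bottle_1 [(0.97, [431.0, 294.0, 15.0]), (0.87, [581.0, -227.0, 37.0]), (0.86, [428.0, 23.0, 11.0]), (0.85, [684.0, -202.0, 78.0]), (0.71, [597.0, -197.0, 38.0]), (0.61, [423.0, 171.0, 16.0])]
wedge [(0.9, [464.0, -176.0, -1.0]), (0.46, [428.0, 24.0, 13.0])]
gate_edge [(0.77, [531.0, -167.0, 18.0]), (0.53, [423.0, 24.0, 14.0])]
49.9
```

View pics/w7.png

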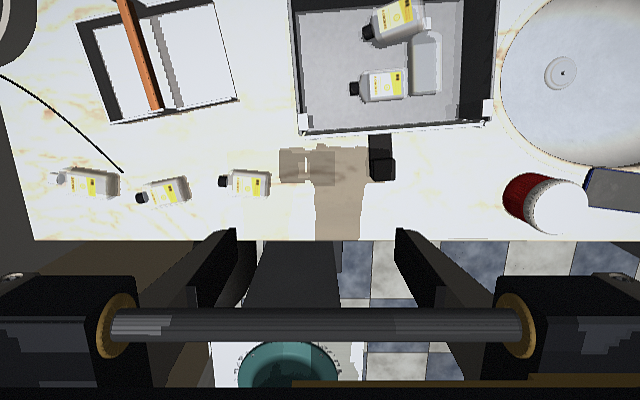

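The tray is back at (628,183), three bottles are in the box and the wedge is holding. Three loose bottles remain at pixels (90,185), (165,192) and (247,182), all with caps to the left.

```bash
cat > pick.py <<'E'
import sys
from h import *
def pick(x,y,drop,zdrop):
    robot.movep([x-70,y+35,260],down(np.pi/2*0)); snap('wrist'); i=viewer.camera_info('wrist')
    L=[(d['confidence'],toW(d['at'],i)) for d in viewer.pinpoint('bottle_1','wrist')]
    L=[p for c,p in L if c>.3 and np.hypot(*(p[:2]-[x,y]))<70]
    if not L: print('none',x,y); return False
    b=min(L,key=lambda p:np.hypot(*(p[:2]-[x,y])))[:2]
    best=None
    for d in viewer.silhouettes('bottle_1','wrist'):
        v,u=np.nonzero(d['mask'])
        if len(u)<50: continue
        pts=np.array([pix(a,c,16,i)[:2] for a,c in zip(u[::7],v[::7])])
        m=pts.mean(0); D=np.hypot(*(m-b))
        if best is None or D<best[0]: best=(D,m,pts)
    D,m,pts=best; w,V=np.linalg.eigh(np.cov((pts-m).T)); a=V[:,1]; a=a*np.sign(a@(m-b)); L=np.ptp((pts-m)@a)
    phi=np.arctan2(a[1],a[0]); yaw=phi%np.pi; g=m-a*8
    print('base',b.round(),'mid',m.round(),'phi',np.degrees(phi).round(),'len',L.round(),'W',np.ptp((pts-m)@[-a[1],a[0]]).round(),'grasp',g.round())
    if not(20<D<75 and 70<L<135): print('implausible',D,L); return False
    grip(1.0,20)
    robot.movep([*g,90],down(yaw)); robot.servo_line([*g,5],feed=90)
    grip(0.0,20); s=robot.observe(); print('w',s['grip_width']*92)
    robot.servo_line([*g,200],feed=200); s=robot.observe(); print('held',s['grip_width']*92,s['contact_force'].round(1))
    if s['grip_width']*92<15: return False
    h=B(*drop); ry=BY if np.cos(phi-np.pi/2)>0 else BY
    robot.movep([*h,210],down(ry)); robot.servo_line([*h,zdrop],feed=120)
    grip(.62); robot.servo_line([*h,210],feed=200); print('t',robot.observe()['t']); return True
if __name__=='__main__': pick(*map(float,sys.argv[1:3]),tuple(map(float,sys.argv[3:5])),float(sys.argv[5]))
E
python3 pick.py 428 23 -5 75 60
```

```text
base [426.  25.] mid [435.  61.] phi 84.0 len 86.0 W 45.0 grasp [434.  53.]
w 45.21371179415021
held 44.91018087534462 [-1.1 -0.3 -1. ]
t 58.925
```

```bash
python3 pick.py 423 171 -5 40 100 && python3 pick.py 430 294 -8 75 105
python3 - <<'E'
from h import *
robot.movep([480,-60,400],down(0)); snap('wrist','w8.png')
for n in ['tray','bottle_1','wedge','gate_edge']: print(n,find(n,'wrist',8))
print(robot.observe()['t'])
E
```

```text
base [424. 166.] mid [417. 206.] phi 102.0 len 87.0 W 45.0 grasp [419. 198.]
w 44.78578272483656
held 44.93418075074811 [ 0.8 -0.5  0.6]
t 69.15
base [431. 296.] mid [436. 341.] phi 81.0 len 104.0 W 45.0 grasp [435. 333.]
w 44.839737231051345
held 44.585258540979176 [ 0.1  1.2 -0.4]
t 79.7083
tray [(0.98, [626.0, 180.0, -2.0])]
bottle_1 [(0.97, [595.0, -200.0, 42.0]), (0.97, [576.0, -85.0, 36.0]), (0.97, [582.0, -122.0, 71.0]), (0.74, [568.0, -60.0, 76.0]), (0.61, [682.0, -198.0, 80.0])]
wedge [(0.85, [464.0, -172.0, -1.0]), (0.41, [411.0, -436.0, 3.0])]
gate_edge [(0.61, [532.0, -167.0, 17.0]), (0.23, [582.0, -229.0, 39.0])]
80.875
```

View pics/w8.png

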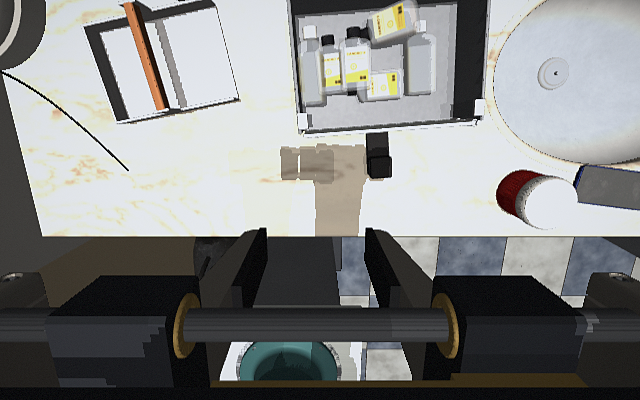

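All six bottles are in the box and the wedge and gate haven't moved. One last firm tap on the heel with closed fingers will confirm the jam before handing in.

Run:
```python
from h import *
grip(0.0,30)
robot.movep([*B(-215,0),120],down(BY)); robot.servo_line([*B(-215,0),16],feed=80)
for x in range(-205,-145,3):
    robot.servo_line([*B(x,0),16],feed=50); s=robot.observe(); f=s['contact_force']
    if -f[0]>3: print(x,f.round(1),s['tcp_pos'].round(1))
    if -f[0]>40: break
robot.servo_line([*B(-225,0),16],feed=60); robot.servo_line([*B(-225,0),120],feed=120)
robot.movep([450,-60,380],down(0)); snap('wrist')
for n in ['tray','wedge','wedge_tip','gate_edge']: print(n,find(n,'wrist',3))
print(robot.observe()['contact_force'],robot.observe()['t'])
```

```text
-184 [-7.4  0.4  4.5] [ 434.5 -172.3   15.6]
-181 [-12.3  -0.7  10.3] [ 434.4 -172.2   15.2]
-178 [-18.9  -0.8  15.1] [ 434.3 -172.1   14.9]
-175 [-25.3  -1.4  20.3] [ 434.3 -172.    14.6]
-172 [-30.   -2.9  25.7] [ 434.2 -172.    14.3]
-169 [-37.7  -2.6  32. ] [ 434.3 -171.9   14.1]
-166 [-43.4  -2.9  36.8] [ 434.3 -171.9   13.8]
tray [(0.98, [629.0, 181.0, 0.0])]
wedge [(0.56, [465.0, -173.0, 1.0]), (0.54, [580.0, -225.0, 36.0])]
wedge_tip [(0.41, [409.0, -435.0, 3.0])]
gate_edge [(0.98, [532.0, -168.0, 14.0])]
[ 0.55123353 -0.00157021  0.19869021] 91.55
```

The wedge didn't move under 43 N, so it is firmly jammed.

```bash
python3 -c "
from h import *
robot.hold(.5); print(robot.job_done())"
```

```text
the job is handed in; nothing more can be done
None
```

The job is handed in, but no verdict came back: the gate is shut and the wedge didn't budge under a 43 N push, all six bottles went into the box, the tray is back within a few mm of where it stood, and I saw no sign that the gel jar, phone or glasses were disturbed.

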